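# Fetch the low pattern case from the packed file rack into the job tote

## Task

Fetch the lowest of the five pattern cases out of the packed file rack for this job: tip its top forwards out of the row, pull it free, and set it down, without dropping it, standing upright on the floor of the empty bay of the job tote beside the sole. The other cases must stay standing in their places, and nothing else on the bench is to be knocked or moved.

Things in the scene. Friction and masses are not known exactly. Their poses are not given: they have to be found in the camera images.
- case_low: The case to fetch: rigid, grey, 42 mm thick (y), 115 mm deep (x), only 155 mm tall: its top is 20 to 30 mm below the others'. About 0.34 kg. Origin: centre of its underside; z up its height, x from spine (x = -57.5 mm, with a label frame) to rear face. It starts upright in one of the row's three inner places, spine to the robot, parallel to the rack's axes, touching both neighbours.
- case_a: A pattern case like the low one, 42 x 115 mm, but 182 mm tall, in the same row. Origin: centre of its underside, same axes. It stays standing in its place.
- case_b: A pattern case like the low one, 42 x 115 mm, but 176 mm tall, in the same row. Origin: centre of its underside, same axes. It stays standing in its place.
- case_c: A pattern case like the low one, 42 x 115 mm, but 178 mm tall, in the same row. Origin: centre of its underside, same axes. It stays standing in its place.
- case_d: A pattern case like the low one, 42 x 115 mm, but 184 mm tall, in the same row. Origin: centre of its underside, same axes. It stays standing in its place.
- rack: Fixed plywood file rack, 175 mm deep (x), 296 mm wide (y, -135 to +161 mm), open at top, front and back; its front is its -x. Origin: underside, at mid-depth and mid-row. Base board 12 mm thick; front lip x -75 to -63 mm, rising 10 mm above the board. Fixed cheek 135 mm high at -y; at +y a sprung plate on a bracket up to 142 mm high squeezes the row with about 11 N.
- rack_row (a point): Middle of the row on the base board, rack axes, 12 mm above the rack's origin. The cases stand at y = -85, -42, 0, +42, +85 mm (up to 3 mm nearer the cheek), spines at x = -59 mm, rear faces at +56 mm; behind these it is clear for 60 mm. Nothing fits between the cases. Friction is about 0.6.
- plate (a joint): The sprung end plate's travel in m, towards the row (the rack's -y): 0 pressed back, 0.010 its stop. It closes up slowly by itself; nothing to do with it.
- tote: Grey plastic job tote fixed on the bench, 300 mm (x) by 200 mm (y), 55 mm high, walls and divider 6 mm, floor 6 mm thick; a divider along x parts it into two bays, each 288 x 91 mm inside. Origin: centre of its underside. The bay at +y holds a sole, the bay at -y is empty.
- tote_bay (a point): Centre of the floor of the tote's empty bay (its axes are the tote's): the bay is 288 mm long in x and 91 mm wide in y, its walls rise 49 mm from here.
- sole: Bystander: trainer sole 226 x 79 x 23 mm lying in the tote's other bay. Origin: centre of its underside.
- last: Bystander: shoe last about 240 mm long (x), 75 mm wide and 90 mm high, on the bench. Origin: under its middle.
- cone: Bystander: upright cone of thread, 48 mm across its foot and 140 mm tall, on the bench between rack and tote. Origin: centre of its underside.
- jar: Bystander: glass jar, 64 mm across, 85 mm tall, behind the rack. Origin: centre of its underside.
- tin: Bystander: tin, 80 mm across, 100 mm tall, standing on the bench. Origin: centre of its underside.
- spine_top (a point): Middle of the low case's top front edge, at (-57.5, 0, 155) mm in its frame. Pulled forwards by the top of its rear face, the case tips about its front foot, held by the lip. Let go at 0.45 to 0.58 rad it stays leaning, held by the neighbours' squeeze, its upper front part standing out before the row; at less it may fall back, beyond 0.63 it may topple out.
Mind the look-alikes: they are no part of the job. What is shaped like the case_a but green is not meant.

How it is judged:
On the way:
1. the low case is tipped forwards out of the row (leaning at least 0.3 rad, about 17 degrees), its foot still in the rack (angle between case_low's own z axis and vertical above 0.3 rad and height (world z) of case_low below 0.075 m and x of case_low in the frame of rack between -0.06 and 0.05 m and y of case_low in the frame of rack between -0.08 and 0.08 m and x of spine_top in the frame of rack below -0.09 m), for 0.2 s.
At the end, for the whole second after the job is handed in: The low case rests upright (0.1 rad) on the floor (6 mm) of the empty bay, its centre within 90 mm along and 30 mm across of the bay's centre. The other cases stand at rest, upright (0.1 rad), within 30 mm of where they started, as are all bystanders (x of case_low in the frame of tote_bay between -0.09 and 0.09 m and y of case_low in the frame of tote_bay between -0.03 and 0.03 m and z of case_low in the frame of tote_bay below 0.006 m and angle between each of case_low, case_a, case_b, case_c, case_d's own z axis and vertical below 0.1 rad and linear speed of each of case_low, case_a, case_b, case_c, case_d below 0.02 m/s and distance of each of case_a, case_b, case_c, case_d, sole, last, cone, jar, tin from where it was at the start of the episode below 0.03 m); the robot touches nothing.
It fails at once if another case is tipped by more than 0.4 rad or moved by more than 60 mm (angle between any of case_a, case_b, case_c, case_d's own z axis and vertical above 0.4 rad or distance of any of case_a, case_b, case_c, case_d from where it was at the start of the episode above 0.06 m).
It fails at once if a bystander is moved by more than 40 mm (distance of any of sole, last, cone, jar, tin from where it was at the start of the episode above 0.04 m).
It fails at once if the low case falls over (leans more than 1.2 rad) (angle between case_low's own z axis and vertical above 1.2 rad).
It fails at once if the low case is dropped into the tote (faster than 0.5 m/s within 50 mm of its floor) (horizontal distance between case_low and tote_bay below 0.15 m and height (world z) of case_low below 0.056 m and linear speed of case_low above 0.5 m/s).
It also fails if it takes over 59 s, if anything falls off the work surface, if the arm or the gripper's body presses on something with over 40 N, if the wrist force passes 120 N, or if a joint passes its speed limit or range.

## Robot

A 7-joint arm with a two-finger parallel gripper is mounted at the origin on the work surface. World frame = base frame: x ahead of the robot, y to its left, z up, the work surface at z = 0. Lengths are in m, angles in rad, forces in N, time in s.
With the tool pointing down it reaches from about 0.35 to 0.9 m from the base axis. Payload 8.1 kg.
Tool frame: the origin (TCP) lies on the centre line of the jaws, within the pads' length; the fingertips stand 19 mm ahead of it and the grasp point (between the pads) is the TCP (arm.tip_reach is the distance from the TCP to the fingertips, in m); z points along the fingers, y is the line along which they close (so a half turn about z gives the same grasp; the last joint's range is limited). The gripper opens to 92 mm and grips with 3 to 60 N. Pads are 19 mm wide; open, the fingers measure 130 mm over their backs; the gripper's body (75 mm by 190 mm) begins 47 mm behind the grasp point.
Start: joints at [-1.218, 0.434, 0.025, 1.573, -0.012, 1.134, -0.075], TCP at [0.275, 0.561, 0.246] pointing down, gripper open.
Joint ranges: [-2.62, 2.62], [-0.44, 2.09], [-1.27, 1.32], [0.08, 2.57], [-1.32, 4.46], [0.12, 2], [-2.74, 2.74]. Speed limits (rad/s): [2.22, 2.22, 3.01, 3.01, 3.14, 3.14, 3.14].

## Interface

Orientations are given as a rotation vector (axis times angle).
In Python, from cell import arm gives the robot as it stands.
- The arm moves only by the tool arm_command, never from a script. Its argument "targets" is a list that holds one entry, the list of rows, each a list of 6 numbers: the shift along the tool's x, y, z in m, then the turn, a rotation vector about the tool's x, y, z in rad. A call has 1 to 10 rows; each row shifts and turns the commanded pose from where the row before left it, along the tool's axes as they then stand; what a row does not reach is not made up. A row lasts 1/8 s, in which the tool goes at most 62.5 mm and 10.7 degrees, less where a joint would pass 70% of its speed; a pose out of reach is approached as far as the arm can. A call with a gripper value outside its range is refused whole. "jaw" is the finger opening in m, from 0 to 0.0918, set as the call begins (left out, the last holds). The fingers move at their own pace and stop on an object; "newtons" is the grip in N (left out, the last holds). Time passes only in rows, so rows that do not move let the fingers close. It gives the time, the measured TCP pose, the force, the opening and the grip force at its end, in the units of the state.
- arm.observe(): the state, without advancing time (a new reading comes with each control period).
- arm.get_image(name): name is "side" or "top"; returns a dict with "pixels" (400x640x3 uint8, red, green, blue), "z_map" (400x640 float32, m along the optical axis (not along the pixel's ray), 0 where there is no reading), "fx", "fy", "cx", "cy" (pixels), "dist" ([k1, k2, p1, p2, k3] as OpenCV has them; the pictures are not rectified), "xyz" and "rotation" of the camera in the world. Camera axes: x right, y down, z forward; pixel columns grow to the right and rows downward; lengths in m; the calibration is good to about 2 mm. A picture is of the moment at which its call begins.
- arm.sign_off(): hands the job in; it is judged then, once.
The state is a dict: "clock": time; "joints": joint angles; "dq": joint speeds; "joint_efforts": joint torques, N m; "position": TCP position; "ee_rot": TCP orientation; "force": force on the tool from outside, world axes, zero at the start; "ft_torque": the same for the moment, N m; "width": opening from 0.0 (shut) to 1.0 (fully open); "gripper_force": force on a finger pad.
Only numpy, scipy, OpenCV 4.12 (cv2) and the standard library are available. Lean on these libraries where they do the work, as an engineer would, in place of code of your own. Each camera call takes 0.05 s, during which the arm holds its last target. There are 200 camera calls.

## Working session

There is one attempt and no reset: what is moved stays moved. The work goes in short steps, Python scripts to look and compute and a tool call to move; the robot and the scene stay as the last step left them, time stands still between calls to the robot, and variables do not carry over. Pictures are saved under pics/ and viewed, at most 11 in all, crops included, and the job is handed in when it is done.

Besides the shell and the picture viewer there is one more tool, called after "Emit:" by a JSON object that holds its "fn" and its "kwargs", one argument or row to a line. arm_command: Moves the arm, as the interface text tells. Its arguments: {"type":"object","properties":{"targets":{"type":"array","items":{"type":"array","items":{"type":"array","items":{"type":"number"}}}},"jaw":{"type":"number"},"newtons":{"type":"number"}},"required":["targets"]}

```bash
ls; mkdir -p pics; cat > h.py <<'E'
import numpy as np, cv2
from cell import arm
from scipy.spatial.transform import Rotation as R
def Rm(r):
    r=np.asarray(r,float)
    if r.shape==(3,3): return r
    return R.from_rotvec(r).as_matrix() if r.size==3 else R.from_quat(r).as_matrix()
def grab(n):
    im=arm.get_image(n)
    np.savez(''+n+'.npz',**{k:v for k,v in im.items()})
    return im
def load(n): return dict(np.load(''+n+'.npz'))
def K(im): return np.array([[im['fx'],0,im['cx']],[0,im['fy'],im['cy']],[0,0,1.]])
def cloud(im):
    h,w=im['z_map'].shape
    uv=np.stack(np.meshgrid(np.arange(w),np.arange(h)),-1).reshape(-1,1,2).astype(np.float32)
    n=cv2.undistortPoints(uv,K(im),np.array(im['dist'],float)).reshape(h,w,2)
    z=im['z_map'][...,None]
    c=np.concatenate([n*z,z],-1)
    P=c@Rm(im['rotation']).T+np.asarray(im['xyz']); P[im['z_map']==0]=np.nan
    return P
E
python3 - <<'E'
from h import *
s=arm.observe(); print(s)
for n in('side','top'):
    im=grab(n); print(n,im['xyz'],im['rotation'],im['fx'],im['dist'])
    cv2.imwrite(f'pics/{n}0.png',im['pixels'][...,::-1])
E
```

```text
pics
{'clock': 0.0, 'joints': array([-1.21760575,  0.4352258 ,  0.02496878,  1.57412374, -0.01158034,
        1.13400004, -0.07506954]), 'dq': array([-4.04796053e-04, -2.86124524e-05,  1.20002706e-03,  7.95477440e-04,
       -7.36106568e-04,  5.46248563e-04, -1.29405746e-03]), 'joint_efforts': array([-6.25021221e-04, -6.67867827e+01,  9.84555557e-01, -3.14443946e+01,
       -6.05618348e-02,  4.30608855e-02,  1.49173675e-04]), 'position': array([0.2749425 , 0.56072269, 0.24493286]), 'ee_rot': array([-7.09768494e-01, -3.06015372e+00,  2.51194405e-03]), 'force': array([-0.32614009, -0.57415107,  0.3926792 ]), 'ft_torque': array([-0.02615205, -0.03109989,  0.03689702]), 'gripper_force': 0.0, 'width': 0.9982473631043941}
side [-0.15369036 -0.64835504  1.02766972] [-2.18567315  0.9550802  -0.38186835] 418.1757374536213 [0.02841355 0.         0.         0.         0.        ]
top [0.41433969 0.01664418 1.12103392] [-2.19082513  2.19362054 -0.11064527] 378.1990972975045 [-0.02327974  0.          0.          0.          0.        ]
```

View pics/side0.png

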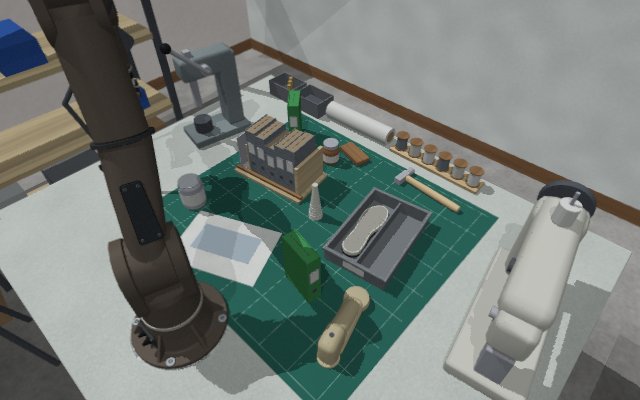

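View pics/top0.png

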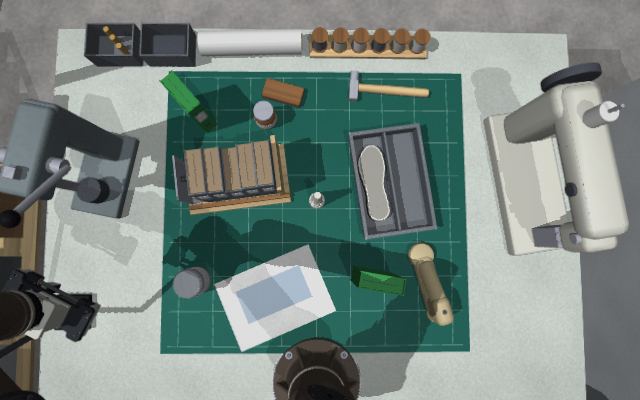

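The side view shows the rack with five grey cases at about (280,155), green look-alikes at (302,265) and (294,108), the cone at (316,203), and the tote at (378,235) with its empty bay on the right. In the top view, the rack is at (235,175), the tote at (393,180), the jar at (264,113), the tin at (190,282) and the last at (430,285).

```bash
python3 - <<'E'
from h import *
for n in('top','side'):
    im=load(n);P=cloud(im);x,y,z=P[...,0],P[...,1],P[...,2]
    m=(z>0.15)&(z<0.22)&(x>0.4)&(x<0.8)&(y>0.05)&(y<0.5)
    # keep grey/brown case block
    Q=P[m]; print(n,len(Q),np.nanmin(Q,0),np.nanmax(Q,0))
    r=cv2.minAreaRect(Q[:,:2].astype(np.float32)*1000); print(r)
    # tote rim
    m=(z>0.045)&(z<0.062)&(x>0.35)&(x<0.85)&(y<-0.02)&(y>-0.4)
    print('tote',cv2.minAreaRect(P[m][:,:2].astype(np.float32)*1000), np.nanmedian(z[m]))
    v=slice(None)
im=load('top')
a=im['pixels'][125:220,165:300,::-1]; a=cv2.resize(a,None,fx=5,fy=5,interpolation=cv2.INTER_CUBIC)
b=load('side')['pixels'][105:205,230:335,::-1]; b=cv2.resize(b,None,fx=5,fy=5,interpolation=cv2.INTER_CUBIC)
cv2.imwrite('pics/topc.png',a);cv2.imwrite('pics/sidec.png',b)
E
```

```text
top 4640 [0.51870759 0.10635369 0.15001433] [0.79985092 0.38908197 0.20051549]
((674.5877685546875, 240.66342163085938), (317.88201904296875, 222.97674560546875), 14.812911033630371)
tote ((578.2982177734375, -219.4066162109375), (312.31695556640625, 210.558349609375), 8.159918785095215) 0.05443734407274847
side 2136 [0.51388092 0.10478375 0.15001763] [0.79974525 0.38742404 0.19820889]
((670.0318603515625, 239.54721069335938), (318.0831298828125, 224.94744873046875), 14.121125221252441)
tote ((569.20654296875, -168.57044982910156), (318.0845642089844, 307.2060852050781), 8.189478874206543) 0.05333883596834921
```

View pics/sidec.png

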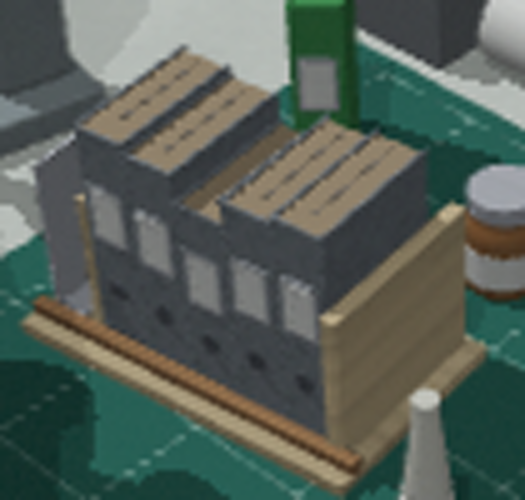

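View pics/topc.png

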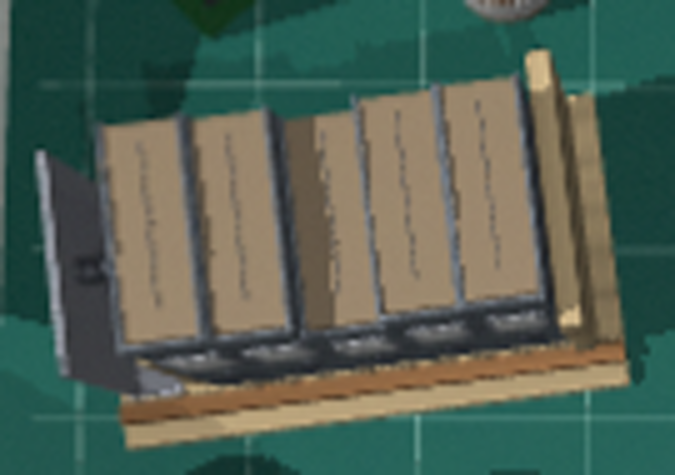

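The candidates are the five grey cases in the row and two green look-alikes. In the crops, the middle grey case is visibly sunk below its neighbours (side crop (240,180), top crop (335,220), full top image about (232,169)). It is grey and in an inner place, so it is the one meant.

```bash
python3 - <<'E'
from h import *
A=[];names=('top','side')
Ps={n:cloud(load(n)) for n in names}
for n in names:
    P=Ps[n]; z=P[...,2]
    box=(slice(125,215),slice(180,282)) if n=='top' else (slice(108,190),slice(238,322))
    Q=P[box].reshape(-1,3); Q=Q[np.isfinite(Q[:,0])]
    T=Q[(Q[:,2]>0.182)&(Q[:,2]<0.205)&(Q[:,1]<0.40)&(Q[:,1]>0.08)&(Q[:,0]<0.75)]
    r=cv2.minAreaRect(T[:,:2].astype(np.float32)*1000); print(n,'talltops',r,len(T))
    r=np.deg2rad(r[2] if r[2]<45 else r[2]-90); A.append(r)
t=np.mean(A); print('yaw',np.rad2deg(A))
ex=np.array([np.cos(t),np.sin(t)]);ey=np.array([-ex[1],ex[0]])
for n in names:
    P=Ps[n]; box=(slice(125,215),slice(180,282)) if n=='top' else (slice(108,190),slice(238,322))
    Q=P[box].reshape(-1,3); Q=Q[np.isfinite(Q[:,0])]
    u=Q[:,:2]@ex; v=Q[:,:2]@ey
    k=(Q[:,2]>0.13)&(Q[:,0]<.8)
    print(n,'v profile at mid-depth')
    T=Q[(Q[:,2]>0.182)&(Q[:,0]<0.75)];um=np.median(T[:,:2]@ex);print('um',um)
    for a in np.arange(v[k].min(),v[k].max(),0.008):
        s=k&(v>=a)&(v<a+.008)&(abs(u-um)<0.04)
        if s.sum()>3: print('%.3f %.4f %d'%(a+.004,np.median(Q[s,2]),s.sum()),end=' | ')
    print()
    s=k&(Q[:,2]>0.158)&(Q[:,2]<0.172)
    # low top region between steps
    L=Q[s]; 
    print('low', [np.percentile(L[:,:2]@e,[2,10,50,90,98]).round(4) for e in(ex,ey)], np.median(L[:,2]))
    # spine plane (front): z .05-.14
    s=(Q[:,2]>0.05)&(Q[:,2]<0.12)&(u<um-0.03)&(u>um-.075)
    print('spine u',np.percentile(u[s],[10,50,90]),s.sum())
# tote
P=Ps['top'];Q=P[115:245,340:445].reshape(-1,3);Q=Q[(Q[:,2]>.045)&(Q[:,2]<.062)]
r=cv2.minAreaRect(Q[:,:2].astype(np.float32)*1000);print('tote',r)
E
```

```text
top talltops ((588.623046875, 218.57598876953125), (115.33064270019531, 211.6330108642578), 7.301463603973389) 3152
side talltops ((585.5586547851562, 217.95468139648438), (118.97949981689453, 215.2853240966797), 7.3138322830200195) 1189
yaw [7.3014636  7.31383228]
top v profile at mid-depth
um 0.6102850265397987
0.026 0.1348 92 | 0.034 0.1392 142 | 0.042 0.1916 100 | 0.050 0.1914 100 | 0.058 0.1917 103 | 0.066 0.1914 104 | 0.074 0.1923 103 | 0.082 0.1864 88 | 0.090 0.1853 102 | 0.098 0.1858 99 | 0.106 0.1855 102 | 0.114 0.1857 107 | 0.122 0.1867 53 | 0.130 0.1644 98 | 0.138 0.1646 98 | 0.146 0.1642 91 | 0.154 0.1641 99 | 0.162 0.1729 162 | 0.170 0.1872 103 | 0.178 0.1875 104 | 0.186 0.1878 97 | 0.194 0.1874 109 | 0.202 0.1894 133 | 0.210 0.1936 93 | 0.218 0.1933 106 | 0.226 0.1935 103 | 0.234 0.1932 107 | 0.242 0.1938 112 | 0.250 0.1962 19 | 
low [array([0.5542, 0.5578, 0.6061, 0.6558, 0.6656]), array([0.0365, 0.1263, 0.144 , 0.161 , 0.2053])] 0.16460537426405114
spine u [0.55309112 0.55445513 0.56914471] 350
side v profile at mid-depth
um 0.6038681075609761
0.022 0.1332 28 | 0.030 0.1343 48 | 0.038 0.1651 229 | 0.046 0.1904 37 | 0.054 0.1904 39 | 0.062 0.1911 38 | 0.070 0.1909 37 | 0.078 0.1911 31 | 0.086 0.1858 20 | 0.094 0.1852 36 | 0.102 0.1858 37 | 0.110 0.1852 34 | 0.118 0.1850 36 | 0.142 0.1644 22 | 0.150 0.1634 36 | 0.158 0.1673 63 | 0.166 0.1764 93 | 0.174 0.1871 32 | 0.182 0.1871 34 | 0.190 0.1873 31 | 0.198 0.1870 44 | 0.206 0.1909 52 | 0.214 0.1932 28 | 0.222 0.1921 36 | 0.230 0.1928 33 | 0.238 0.1929 35 | 0.246 0.1933 25 | 0.286 0.1365 10 | 0.294 0.1389 9 | 
low [array([0.5502, 0.5518, 0.5855, 0.6671, 0.7804]), array([0.0362, 0.0375, 0.1519, 0.2149, 0.2331])] 0.1645629210492877
spine u [0.54924875 0.55248435 0.5594826 ] 893
tote ((578.2982177734375, -219.4066162109375), (312.31695556640625, 210.558349609375), 8.159918785095215)
```

```bash
cat >> h.py <<'E'
from scipy.spatial.transform import Slerp
T=np.deg2rad(7.3); EX=np.array([np.cos(T),np.sin(T),0]); EY=np.array([-np.sin(T),np.cos(T),0]); EZ=np.array([0,0,1.])
def W(u,v,z): return u*EX+v*EY+z*EZ
def rows(way,p=None,r=None,n=None,v=.05):
    """way: list of (pos,Rmatrix); prints rows, chunked"""
    s=arm.observe(); p=s['position'] if p is None else p; r=Rm(s['ee_rot']) if r is None else r
    for q,rq in way:
        d=np.linalg.norm(q-p); a=R.from_matrix(r.T@rq).magnitude()
        k=max(1,int(np.ceil(max(d/v,a/.17))))
        sl=Slerp([0,1],R.from_matrix([r,rq])); pp,rr=p,r
        for i in range(1,k+1):
            pn=p+(q-p)*i/k; rn=sl(i/k).as_matrix()
            sh=rr.T@(pn-pp); tu=R.from_matrix(rr.T@rn).as_rotvec()
            print([round(float(x),3) for x in sh]+[round(float(x),3) for x in tu],end=',\n' if i==k else ',')
            pp,rr=pn,rn
        print('--',k); p,r=q,rq
RA=np.c_[EY,EX,-EZ]
E
python3 - <<'E'
from h import *
up=W(.6965,.1455,.28)
s=arm.observe()
mid=s['position']+(up-s['position'])*.15; mid[2]=.28
rows([(mid,Rm(s['ee_rot'])),(up,RA)])
# bystander check: cone and jar, tin
for n,(a,b) in {'cone':(317,199),'jar':(264,113),'tin':(190,282)}.items():
    P=cloud(load('top'));q=P[b-4:b+5,a-4:a+5].reshape(-1,3);print(n,np.nanmedian(q,0).round(3))
E
```

```text
[-0.038, -0.009, -0.017, 0.0, -0.0, 0.0],[-0.038, -0.009, -0.017, 0.0, 0.0, 0.0],
-- 2
[-0.047, -0.011, 0.0, -0.0, 0.0, 0.11],[-0.048, -0.006, 0.0, -0.0, 0.0, 0.11],[-0.049, -0.001, 0.0, -0.0, 0.0, 0.11],[-0.048, 0.005, 0.0, -0.0, 0.0, 0.11],[-0.048, 0.01, 0.0, -0.0, 0.0, 0.11],[-0.046, 0.015, 0.0, -0.0, 0.0, 0.11],[-0.044, 0.02, -0.0, -0.0, 0.0, 0.11],[-0.042, 0.025, -0.0, -0.0, 0.0, 0.11],[-0.039, 0.029, -0.0, -0.0, 0.0, 0.11],
-- 9
cone [ 0.517 -0.002  0.105]
jar [0.762 0.145 0.085]
tin [0.296 0.335 0.1  ]
```

Emit:
{"fn": "arm_command", "kwargs": {
  "targets": [
    [[-0.038, -0.009, -0.017, 0, 0, 0], [-0.038, -0.009, -0.017, 0, 0, 0], [-0.047, -0.011, 0, 0, 0, 0.11], [-0.048, -0.006, 0, 0, 0, 0.11], [-0.049, -0.001, 0, 0, 0, 0.11], [-0.048, 0.005, 0, 0, 0, 0.11], [-0.048, 0.01, 0, 0, 0, 0.11], [-0.046, 0.015, 0, 0, 0, 0.11], [-0.044, 0.02, 0, 0, 0, 0.11], [-0.042, 0.025, 0, 0, 0, 0.11]]
  ],
  "jaw": 0,
  "newtons": 20
}}

```text
clock: 1.35
position: [0.6361, 0.2635, 0.2793]
ee_rot: [-1.95, -2.463, 0.001]
force: [0.3, 0.1, 0.7]
width: 0.013
gripper_force: 0.0
```

Emit:
{"fn": "arm_command", "kwargs": {
  "targets": [
    [[-0.039, 0.029, 0, 0, 0, 0.11], [0, 0, 0, 0, 0, 0], [0, 0, 0, 0, 0, 0], [0, 0, 0, 0, 0, 0]]
  ]
}}

```text
clock: 1.85
position: [0.6716, 0.2349, 0.2796]
ee_rot: [-2.075, -2.358, -0.0]
force: [-0.0, 1.0, 0.5]
width: 0.007
gripper_force: 0.0
```

```bash
python3 - <<'E'
from h import *
s=arm.observe(); p=s['position'];print(s['clock'],p,p@EX,p@EY,Rm(s['ee_rot']).round(3),s['width'],s['force'])
rows([(W(.6965,.1455,.28),RA)])
im=grab('top'); cv2.imwrite('pics/t1.png',cv2.resize(im['pixels'][90:230,160:330,::-1],None,fx=4,fy=4))
E
```

```text
1.85 [0.6716096  0.23492063 0.2796049 ] 0.6960159264752583 0.14767865704833147 [[-0.127  0.992 -0.001]
 [ 0.992  0.127  0.001]
 [ 0.001 -0.001 -1.   ]] 0.00727068281495872 [-0.03712324  0.97400395  0.46473613]
[-0.002, 0.0, -0.0, -0.001, -0.001, 0.0],
-- 1
```

View pics/t1.png

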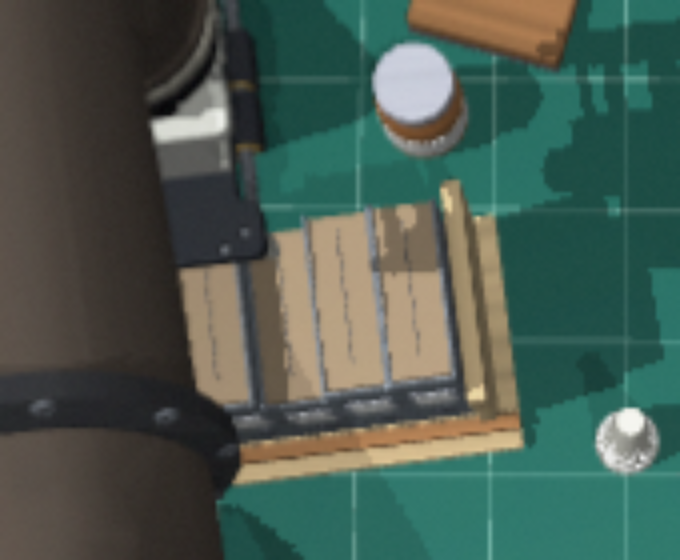

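The crop shows the low case at about (285,320), still in place with the row undisturbed, and the gripper behind the row at about (210,190). Next I go down behind it.

Emit:
{"fn": "arm_command", "kwargs": {
  "targets": [
    [[-0.002, 0.001, 0.04, 0, 0, 0], [0, 0, 0.04, 0, 0, 0], [0, 0, 0.032, 0, 0, 0], [0, 0, 0, 0, 0, 0]]
  ]
}}

```text
clock: 2.4
position: [0.6716, 0.2321, 0.1654]
ee_rot: [-2.075, -2.355, 0.006]
force: [0.1, -0.2, -0.2]
width: 0.008
gripper_force: 0.0
```

Emit:
{"fn": "arm_command", "kwargs": {
  "targets": [
    [[0, -0.004, 0, 0, 0, 0], [0, -0.004, 0, 0, 0, 0], [0, -0.003, 0, 0, 0, 0], [0, 0, 0, 0, 0, 0]]
  ]
}}

```text
clock: 2.9
position: [0.6629, 0.2302, 0.1684]
ee_rot: [2.078, 2.356, 0.001]
force: [0.4, 0.5, -0.3]
width: 0.004
gripper_force: 0.0
```

Emit:
{"fn": "arm_command", "kwargs": {
  "targets": [
    [[0, -0.003, 0, 0, 0, 0], [0, -0.007, -0.004, 0, 0, 0], [0, -0.007, -0.005, 0, 0, 0], [0, -0.008, -0.005, 0, 0, 0], [0, -0.008, -0.004, 0, 0, 0], [0, 0, 0, 0, 0, 0]]
  ]
}}

```text
clock: 3.65
position: [0.6309, 0.226, 0.1867]
ee_rot: [2.078, 2.355, 0.003]
force: [2.9, -0.5, 2.9]
width: 0.004
gripper_force: 1.7
```

```bash
python3 - <<'E'
from h import *
s=arm.observe(); p=s['position'];print(p@EX,p@EY,p[2],s['force'])
im=grab('side'); cv2.imwrite('pics/s1.png',cv2.resize(im['pixels'][80:210,210:345,::-1],None,fx=4,fy=4))
E
```

```text
0.6545428079568273 0.14397999757604585 0.1867099648199501 [ 2.89332121 -0.52567397  2.90895157]
```

View pics/s1.png

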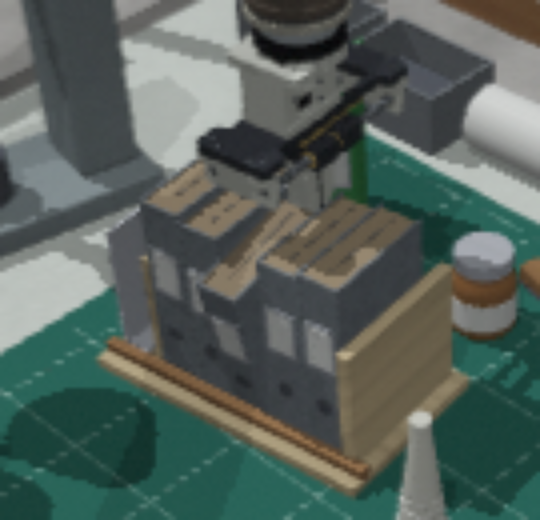

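The picture shows the middle case tipping forwards (top front edge near (235,285)) with its neighbours still standing. I continue along the arc.

Emit:
{"fn": "arm_command", "kwargs": {
  "targets": [
    [[0, -0.008, -0.004, 0, 0, 0], [0, -0.008, -0.004, 0, 0, 0], [0, -0.008, -0.003, 0, 0, 0], [0, -0.008, -0.003, 0, 0, 0], [0, -0.008, -0.002, 0, 0, 0], [0, -0.006, -0.001, 0, 0, 0], [0, -0.002, 0, 0, 0, 0], [0, 0, 0, 0, 0, 0]]
  ]
}}

```text
clock: 4.7
position: [0.5842, 0.22, 0.2035]
ee_rot: [2.078, 2.354, 0.004]
force: [5.1, 0.2, 4.0]
width: 0.009
gripper_force: 3.3
```

```bash
cat >> h.py <<'E'
def lean(n='side'):
    """low case's spine plane: points standing out before the row -> lean, foot u, y range"""
    P=cloud(grab(n)).reshape(-1,3); P=P[np.isfinite(P[:,0])]
    u=P@EX; v=P@EY; z=P[:,2]
    s=(u<.545)&(u>.45)&(abs(v-.145)<.03)&(z>.04)&(z<.175)
    u,v,z=u[s],v[s],z[s]
    # spine: lower/front surface; iterate line fit u = a - b z
    f=(z<.125); 
    for _ in range(4):
        b,a=np.polyfit(z[f],u[f],1); f=(abs(u-(a+b*z))<.005)
    i=np.argmin(u); 
    t=~f&(u>a+b*z+.006)
    tb=np.polyfit(u[t],z[t],1)
    th=np.arctan(-b); th2=np.arctan(tb[0])
    # corner
    uc=(a+b*tb[1])/(1-b*tb[0]); zc=np.polyval(tb,uc)
    print(n,'lean spine %.3f top %.3f'%(th,th2),'corner u,z',uc.round(4),zc.round(4),'foot u@12mm',(a+b*.012).round(4),'v',np.percentile(v[f],[3,97]).round(4),np.percentile(v[t],[3,97]).round(4),f.sum(),t.sum())
E
python3 - <<'E'
from h import *
s=arm.observe(); p=s['position'];print(p@EX,p@EY,p[2],s['force'])
lean()
E
```

```text
0.6073726796572804 0.1439455012251948 0.2034701729809101 [5.1153057  0.19397676 4.03205487]
side lean spine 0.278 top -0.918 corner u,z 0.4948 0.1899 foot u@12mm 0.5455 v [0.1198 0.1603] [0.1191 0.1601] 101 239
```

Emit:
{"fn": "arm_command", "kwargs": {
  "targets": [
    [[0, -0.004, -0.001, 0, 0, 0], [0, -0.002, 0, 0, 0, 0], [0, 0, 0, 0, 0, 0]]
  ]
}}

```text
clock: 5.12
position: [0.5785, 0.2193, 0.2046]
ee_rot: [2.078, 2.353, 0.005]
force: [5.4, 0.4, 3.6]
width: 0.002
gripper_force: 3.6
```

```bash
python3 - <<'E'
from h import *
P=cloud(grab('side')).reshape(-1,3);P=P[np.isfinite(P[:,0])]
u=P@EX;v=P@EY;z=P[:,2]
s=(u<.59)&(u>.44)&(abs(v-.142)<.014)&(z>.03)&(z<.215)
o=np.argsort(z[s]);u,z,v=u[s][o],z[s][o],v[s][o]
for a in np.arange(.03,.21,.008):
    k=(z>=a)&(z<a+.008)
    if k.sum(): print('%.3f'%(a+.004),k.sum(),np.percentile(u[k],[0,25,50,75,100]).round(3))
E
```

```text
0.034 2 [0.542 0.542 0.542 0.542 0.542]
0.042 2 [0.535 0.536 0.537 0.538 0.539]
0.050 4 [0.531 0.532 0.534 0.534 0.535]
0.058 3 [0.528 0.528 0.529 0.53  0.53 ]
0.066 3 [0.523 0.524 0.525 0.526 0.527]
0.074 3 [0.518 0.518 0.519 0.519 0.52 ]
0.082 2 [0.515 0.515 0.515 0.515 0.516]
0.090 4 [0.511 0.511 0.511 0.511 0.512]
0.098 3 [0.507 0.507 0.507 0.507 0.508]
0.106 5 [0.501 0.501 0.501 0.502 0.503]
0.114 5 [0.497 0.499 0.499 0.499 0.499]
0.122 4 [0.494 0.494 0.495 0.495 0.496]
0.130 5 [0.488 0.49  0.492 0.492 0.492]
0.138 2 [0.485 0.486 0.487 0.488 0.489]
0.146 23 [0.48  0.483 0.486 0.489 0.498]
0.154 39 [0.482 0.492 0.498 0.502 0.51 ]
0.162 36 [0.496 0.51  0.515 0.518 0.528]
0.170 33 [0.515 0.524 0.529 0.533 0.546]
0.178 40 [0.529 0.538 0.543 0.546 0.56 ]
0.186 36 [0.545 0.554 0.559 0.562 0.568]
0.194 38 [0.558 0.569 0.574 0.577 0.586]
0.202 17 [0.576 0.58  0.584 0.586 0.587]
0.210 11 [0.582 0.583 0.585 0.586 0.589]
```

Emit:
{"fn": "arm_command", "kwargs": {
  "targets": [
    [[0, -0.003, 0, 0, 0, 0], [0, 0, 0, 0, 0, 0], [0, 0.006, 0, 0, 0, 0], [0, 0.006, 0, 0, 0, 0], [0, 0.006, -0.01, 0, 0, 0], [0, 0, -0.04, 0, 0, 0], [0, 0, -0.04, 0, 0, 0], [0, 0, 0, 0, 0, 0]]
  ]
}}

```text
clock: 6.18
position: [0.5933, 0.2214, 0.2977]
ee_rot: [2.077, 2.354, 0.009]
force: [0.0, -0.3, -0.9]
width: 0.003
gripper_force: 0.0
```

```bash
cat >> h.py <<'E'
def lean2():
    P=cloud(grab('side')).reshape(-1,3);P=P[np.isfinite(P[:,0])]
    u=P@EX;v=P@EY;z=P[:,2]
    s=(u<.57)&(u>.44)&(abs(v-.142)<.014)&(z>.03)&(z<.215)
    b,a=np.polyfit(z[s&(z<.136)],u[s&(z<.136)],1)
    k=s&(z>.154); c=np.polyfit(u[k],z[k],1)
    uc=(a+b*c[1])/(1-b*c[0])
    print('lean',np.arctan(-b).round(3),np.arctan(c[0]).round(3),'corner',uc.round(4),np.polyval(c,uc).round(4),'foot',(a+b*.0095).round(4))
    n=(u<.53)&(u>.44)&(z>.07)&(z<.19)&(abs(v-.145)<.06); print('v range',np.percentile(v[n],[1,5,50,95,99]).round(4))
E
python3 - <<'E'
from h import *
s=arm.observe(); p=s['position'];print(p@EX,p@EY,p[2],s['force'])
lean2()
E
```

```text
0.6166219428170184 0.14424672405998892 0.2976670501667178 [ 0.00704394 -0.2851952  -0.85270821]
lean 0.509 0.493 corner 0.4795 0.1451 foot 0.5551
v range [0.1185 0.1196 0.1297 0.1601 0.1633]
```

```bash
cat >> h.py <<'E'
def RBf(th): 
    s,c=np.sin(th),np.cos(th); return np.c_[c*EX+s*EZ,-EY,s*EX-c*EZ]
E
python3 - <<'E'
from h import *
s=arm.observe()
RB=RBf(.5)
rows([(W(.455,.142,.28),RB)])
E
```

```text
[-0.0, -0.016, 0.002, -0.039, 0.039, 0.153],[-0.003, -0.016, 0.001, -0.039, 0.039, 0.153],[-0.005, -0.015, 0.0, -0.039, 0.039, 0.153],[-0.007, -0.014, -0.001, -0.039, 0.039, 0.153],[-0.009, -0.013, -0.002, -0.039, 0.039, 0.153],[-0.011, -0.011, -0.003, -0.039, 0.039, 0.153],[-0.013, -0.009, -0.003, -0.039, 0.039, 0.153],[-0.014, -0.007, -0.004, -0.039, 0.039, 0.153],[-0.015, -0.005, -0.005, -0.039, 0.039, 0.153],[-0.015, -0.002, -0.006, -0.039, 0.039, 0.153],
-- 10
```

Emit:
{"fn": "arm_command", "kwargs": {
  "targets": [
    [[0, -0.016, 0.002, -0.039, 0.039, 0.153], [-0.003, -0.016, 0.001, -0.039, 0.039, 0.153], [-0.005, -0.015, 0, -0.039, 0.039, 0.153], [-0.007, -0.014, -0.001, -0.039, 0.039, 0.153], [-0.009, -0.013, -0.002, -0.039, 0.039, 0.153], [-0.011, -0.011, -0.003, -0.039, 0.039, 0.153], [-0.013, -0.009, -0.003, -0.039, 0.039, 0.153], [-0.014, -0.007, -0.004, -0.039, 0.039, 0.153], [-0.015, -0.005, -0.005, -0.039, 0.039, 0.153], [-0.015, -0.002, -0.006, -0.039, 0.039, 0.153]]
  ],
  "jaw": 0.09,
  "newtons": 40
}}

```text
clock: 7.48
position: [0.4431, 0.1971, 0.2788]
ee_rot: [-3.015, -0.369, -0.714]
force: [-0.5, 0.0, 0.2]
width: 0.975
gripper_force: 0.0
```

Emit:
{"fn": "arm_command", "kwargs": {
  "targets": [
    [[0, 0, 0, 0, 0, 0], [0, 0, 0, 0, 0, 0]]
  ]
}}

```text
clock: 7.72
position: [0.4444, 0.1974, 0.2794]
ee_rot: [-3.014, -0.381, -0.713]
force: [0.3, -0.3, 0.5]
width: 0.98
gripper_force: 0.0
```

```bash
python3 - <<'E'
from h import *
s=arm.observe(); p=s['position'];print(p@EX,p@EY,p[2],s['force'],s['width'],s['joints'].round(2))
lean2()
th=.5;RB=RBf(th); g=W(.5159,.142,.1368)
rows([(g-.08*RB[:,2],RB),(g,RB)])
E
```

```text
0.46592873911627636 0.13934528472512314 0.2794436702723784 [ 0.32209997 -0.32778177  0.49657198] 0.9801082968126141 [-1.1  -0.08  0.39  2.22  0.45  0.63 -2.34]
lean 0.502 0.503 corner 0.4801 0.1447 foot 0.5543
v range [0.1182 0.1193 0.129  0.1604 0.1628]
[-0.011, -0.002, 0.035, -0.011, 0.019, 0.059],[-0.012, -0.002, 0.035, -0.011, 0.019, 0.059],
-- 2
[0.0, 0.0, 0.04, 0.0, 0.0, 0.0],[-0.0, 0.0, 0.04, 0.0, 0.0, 0.0],
-- 2
```

Emit:
{"fn": "arm_command", "kwargs": {
  "targets": [
    [[-0.011, -0.002, 0.035, -0.011, 0.019, 0.059], [-0.012, -0.002, 0.035, -0.011, 0.019, 0.059], [0, 0, 0, 0, 0, 0], [0, 0, 0, 0, 0, 0]]
  ]
}}

```text
clock: 8.28
position: [0.4556, 0.202, 0.2077]
ee_rot: [-3.007, -0.19, -0.77]
force: [0.5, -0.1, 1.0]
width: 0.98
gripper_force: 0.0
```

```bash
python3 - <<'E'
from h import *
s=arm.observe(); p=s['position'];print(p@EX,p@EY,p[2],s['force'],s['width'],s['joints'].round(2))
RB=RBf(.5); g=W(.5159,.142,.1368)
rows([(g-.08*RB[:,2],RB),(g,RB)])
im=grab('side'); cv2.imwrite('pics/s2.png',cv2.resize(im['pixels'][90:240,190:345,::-1],None,fx=4,fy=4))
E
```

```text
0.4775512988160648 0.14245177411053309 0.20769084094794396 [ 0.51518198 -0.13565663  0.96111972] 0.980494880529838 [-1.09  0.06  0.4   2.34  0.66  0.39 -2.71]
[-0.0, 0.0, 0.001, 0.0, -0.002, -0.001],
-- 1
[0.0, 0.0, 0.04, 0.0, 0.0, 0.0],[-0.0, 0.0, 0.04, 0.0, 0.0, 0.0],
-- 2
```

View pics/s2.png

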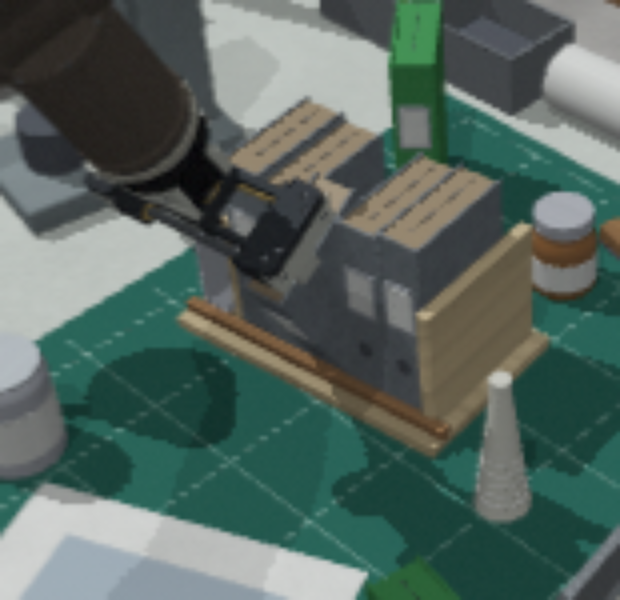

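The picture shows the open gripper at about (270,230) over the leaning case, with all the neighbours standing. Joint 7 is almost at its limit, so I back off and use the same grasp with a half turn.

Emit:
{"fn": "arm_command", "kwargs": {
  "targets": [
    [[0, 0, -0.04, 0, 0, -0.14], [0, 0, -0.04, 0, 0, -0.16], [0, 0, 0, 0, 0, -0.16], [0, 0, 0, 0, 0, -0.16], [0, 0, 0, 0, 0, -0.16], [0, 0, 0, 0, 0, -0.16], [0, 0, 0, 0, 0, -0.16], [0, 0, 0, 0, 0, -0.16], [0, 0, 0, 0, 0, -0.16], [0, 0, 0, 0, 0, -0.16]]
  ]
}}

```text
clock: 9.57
position: [0.4169, 0.1972, 0.2784]
ee_rot: [1.812, 2.084, 0.531]
force: [-0.1, -0.3, -1.0]
width: 0.981
gripper_force: 0.0
```

Emit:
{"fn": "arm_command", "kwargs": {
  "targets": [
    [[0, 0, 0, 0, 0, -0.16], [0, 0, 0, 0, 0, -0.16], [0, 0, 0, 0, 0, -0.16], [0, 0, 0, 0, 0, -0.16], [0, 0, 0, 0, 0, -0.16], [0, 0, 0, 0, 0, -0.16], [0, 0, 0, 0, 0, -0.16], [0, 0, 0, 0, 0, -0.16], [0, 0, 0, 0, 0, -0.16], [0, 0, 0, 0, 0, -0.12]]
  ]
}}

```text
clock: 10.82
position: [0.417, 0.1972, 0.2781]
ee_rot: [-0.169, 2.636, 0.047]
force: [0.1, -0.3, -0.0]
width: 0.979
gripper_force: 0.0
```

```bash
cat >> h.py <<'E'
def RCf(th): 
    s,c=np.sin(th),np.cos(th); return np.c_[-c*EX-s*EZ,EY,s*EX-c*EZ]
E
python3 - <<'E'
from h import *
s=arm.observe(); p=s['position'];print(p@EX,p@EY,p[2],s['force'],s['width'],s['joints'].round(2))
RC=RCf(.5); g=W(.5159,.142,.1368)
rows([(g-.08*RC[:,2],RC),(g,RC)])
E
```

```text
0.4386379589344099 0.1426424849720746 0.2781092171118997 [ 0.06980068 -0.26520472 -0.0491059 ] 0.9789288198018292 [-1.55 -0.2   0.67  2.3   0.71  0.74  0.35]
[0.0, -0.0, 0.041, 0.001, 0.001, -0.0],[-0.0, -0.0, 0.041, 0.001, 0.001, -0.0],
-- 2
[-0.0, -0.0, 0.04, -0.0, -0.0, 0.0],[0.0, -0.0, 0.04, 0.0, 0.0, 0.0],
-- 2
```

Emit:
{"fn": "arm_command", "kwargs": {
  "targets": [
    [[0, 0, 0.04, 0, 0, 0], [0, 0, 0.04, 0, 0, 0], [0, 0, 0.03, 0, 0, 0], [0, 0, 0.025, 0, 0, 0], [0, 0, 0.026, 0, 0, 0], [0, 0, 0, 0, 0, 0], [0, 0, 0, 0, 0, 0]]
  ]
}}

```text
clock: 11.7
position: [0.4909, 0.205, 0.1453]
ee_rot: [-0.161, 2.632, 0.038]
force: [0.7, -0.6, -1.1]
width: 0.98
gripper_force: 0.0
```

```bash
python3 - <<'E'
from h import *
s=arm.observe(); p=s['position'];print(p@EX,p@EY,p[2],s['force'],s['width'],s['joints'].round(2))
RC=RCf(.5); g=W(.5159,.142,.1368)
rows([(g,RC)])
im=grab('side'); cv2.imwrite('pics/s3.png',cv2.resize(im['pixels'][90:240,190:345,::-1],None,fx=4,fy=4))
E
```

```text
0.5129696429996584 0.14098398213699714 0.14531954294363228 [ 0.68248062 -0.63064443 -1.10361614] 0.9796924904953831 [-1.16  0.27  0.6   2.36  0.63  0.13  0.47]
[0.002, 0.001, 0.009, -0.005, 0.005, -0.004],
-- 1
```

View pics/s3.png

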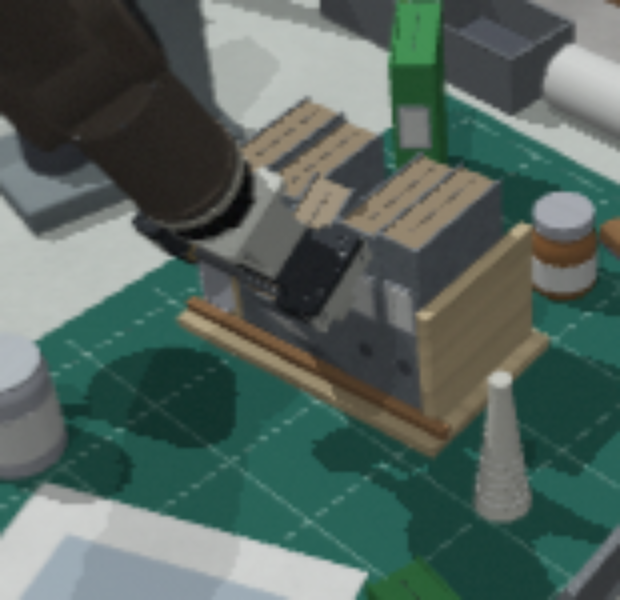

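The fingers straddle the leaning case at about (310,270), about 18 mm of TCP depth below its top, and joint 6 is at its limit. That is enough for a grip, so I close.

Emit:
{"fn": "arm_command", "kwargs": {
  "targets": [
    [[0, 0, -0.001, 0, 0, 0], [0, 0, 0, 0, 0, 0], [0, 0, 0, 0, 0, 0], [0, 0, 0, 0, 0, 0], [0, 0, 0, 0, 0, 0]]
  ],
  "jaw": 0.02,
  "newtons": 50
}}

```text
clock: 12.38
position: [0.4899, 0.205, 0.1449]
ee_rot: [-0.162, 2.634, 0.037]
force: [-0.1, -0.3, -0.0]
width: 0.488
gripper_force: 0.0
```

```bash
python3 - <<'E'
from h import *
s=arm.observe(); p=s['position'];print(p@EX,p@EY,p[2],s['force'],s['ft_torque'],s['width']*.0918,s['gripper_force'],s['joints'].round(2))
RC=Rm(s['ee_rot']); print((RC.T@EZ).round(3),(RC.T@EX).round(3))
E
```

```text
0.5119543830049075 0.14107203769802715 0.14487720301379195 [-0.08127972 -0.30101581 -0.01091261] [-0.03840186  0.57912829  0.00166261] 0.04482483077520279 0.036432965425774455 [-1.16  0.27  0.6   2.36  0.64  0.13  0.46]
[-0.483 -0.003 -0.876] [-0.876  0.006  0.483]
```

Emit:
{"fn": "arm_command", "kwargs": {
  "targets": [
    [[0, 0, 0, 0, 0, 0], [0, 0, 0, 0, 0, 0], [0, 0, 0, 0, 0, 0]]
  ]
}}

```text
clock: 12.75
position: [0.4898, 0.2061, 0.1449]
ee_rot: [-0.164, 2.633, 0.039]
force: [-0.1, 5.1, -3.4]
width: 0.454
gripper_force: 50.0
```

Emit:
{"fn": "arm_command", "kwargs": {
  "targets": [
    [[-0.002, 0, -0.004, 0, 0, 0], [-0.002, 0, -0.004, 0, 0, 0], [-0.002, 0, -0.004, 0, 0, 0], [-0.002, 0, -0.004, 0, 0, 0]]
  ]
}}

```text
clock: 13.25
position: [0.4887, 0.206, 0.1624]
ee_rot: [-0.164, 2.634, 0.038]
force: [5.4, 7.2, -13.7]
width: 0.456
gripper_force: 50.0
```

```bash
python3 - <<'E'
from h import *
s=arm.observe(); p=s['position'];print(p@EX,p@EY,p[2],s['force'],s['gripper_force'],s['joints'].round(2))
P=cloud(grab('side')).reshape(-1,3);P=P[np.isfinite(P[:,0])];u=P@EX;v=P@EY;z=P[:,2]
for a,b in((.044,.08),(.086,.12),(.172,.20),(.215,.245)):
    k=(v>a)&(v<b)&(u>.60)&(u<.66)&(z>.17)&(z<.21); print(np.median(z[k]).round(4),k.sum())
E
```

```text
0.5108952828071097 0.1422043490034106 0.16236443808120252 [  5.4358238    7.21711131 -13.6839736 ] 49.97777223587036 [-1.14  0.22  0.56  2.34  0.62  0.2   0.49]
0.1911 127
0.1849 111
0.1869 80
0.1922 94
```

Emit:
{"fn": "arm_command", "kwargs": {
  "targets": [
    [[0.002, 0.001, -0.008, 0, 0, 0], [0.002, 0.001, -0.008, 0, 0, 0], [0.003, 0, -0.009, 0, 0, 0], [0.003, 0, -0.009, 0, 0, 0], [0.003, 0, -0.009, 0, 0, 0], [0.003, 0, -0.009, 0, 0, 0]]
  ]
}}

```text
clock: 14.05
position: [0.4502, 0.2016, 0.2006]
ee_rot: [-0.16, 2.634, 0.036]
force: [8.1, 2.9, -9.7]
width: 0.454
gripper_force: 50.0
```

```bash
cat >> h.py <<'E'
def st():
    s=arm.observe(); p=s['position'];print(s['clock'],'uvz',(p@EX).round(4),(p@EY).round(4),p[2].round(4),'F',s['force'].round(1),'g',s['gripper_force'].round(1),'q',s['joints'].round(2))
    r=Rm(s['ee_rot']); print('tilt',np.arctan2(r[:,2]@EX,-r[:,2]@EZ).round(3),'EZ in tool',(r.T@EZ).round(3),'EX',(r.T@EX).round(3))
E
python3 -c "
from h import *
st()"
```

```text
Traceback (most recent call last):
  File "h.py", line 70, in st
    s=arm.observe(); p=s['position'];print(s['clock'],'uvz',(p@EX).round(4),(p@EY).round(4),p[2].round(4),'F',s['force'].round(1),'g',s['gripper_force'].round(1),'q',s['joints'].round(2))
                                                                                                                                      ^^^^^^^^^^^^^^^^^^^^^^^^
AttributeError: 'float' object has no attribute 'round'
```

Going well, so I continue to clear the row.

Emit:
{"fn": "arm_command", "kwargs": {
  "targets": [
    [[0.004, 0, -0.011, 0, 0, 0], [0.004, 0, -0.011, 0, 0, 0], [0.004, 0, -0.011, 0, 0, 0], [0.004, 0, -0.011, 0, 0, 0], [0.004, 0, -0.011, 0, 0, 0], [0.004, 0, -0.011, 0, 0, 0], [0.004, 0, -0.011, 0, 0, 0]]
  ]
}}

```text
clock: 14.92
position: [0.3883, 0.1928, 0.2537]
ee_rot: [-0.158, 2.636, 0.033]
force: [0.8, -2.1, -4.0]
width: 0.45
gripper_force: 49.9
```

```bash
sed -i "s/s\['gripper_force'\].round(1)/round(s['gripper_force'],1)/" h.py
python3 -c "
from h import *
st()
im=grab('side'); cv2.imwrite('pics/s4.png',cv2.resize(im['pixels'][60:260,190:410,::-1],None,fx=3,fy=3))"
```

```text
14.925 uvz 0.4097 0.1419 0.2537 F [ 0.8 -2.1 -4. ] g 49.9 q [-1.37 -0.17  0.45  2.37  0.72  0.68  0.26]
tilt 0.501 EZ in tool [-0.481 -0.006 -0.877] EX [-0.877  0.009  0.481]
```

View pics/s4.png

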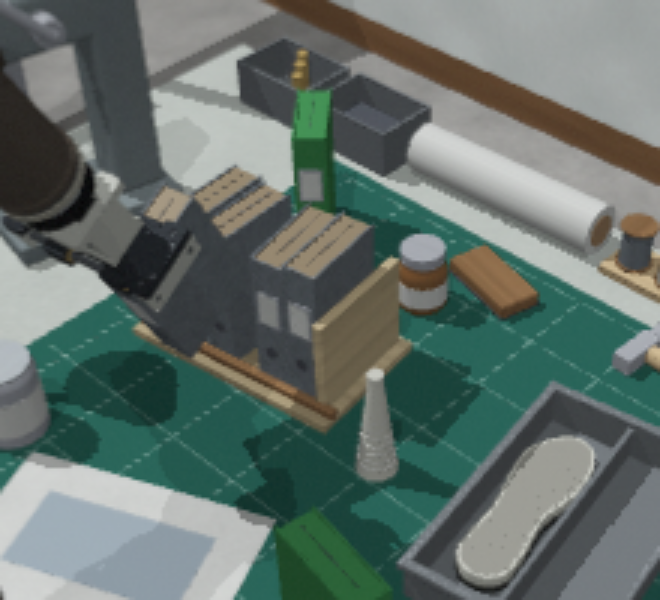

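The picture shows the case clear of the row at about (150,270), gripped and tilted. Both pairs of neighbours are standing and the cone is untouched.

Emit:
{"fn": "arm_command", "kwargs": {
  "targets": [
    [[-0.01, 0, -0.03, 0, 0, 0], [-0.01, 0, -0.03, 0, 0, 0], [-0.009, 0, -0.025, 0, 0, 0], [0, 0, 0, 0, 0.1, 0], [0, 0, 0, 0, 0.1, 0], [0, 0, 0, 0, 0.1, 0], [0, 0, 0, 0, 0.1, 0], [0, 0, 0, 0, 0.1, 0], [0, 0, 0, 0, 0, 0]]
  ]
}}

```text
clock: 16.1
position: [0.3744, 0.1928, 0.3425]
ee_rot: [-0.185, 3.132, -0.009]
force: [-0.0, -0.4, -2.6]
width: 0.45
gripper_force: 50.0
```

```bash
python3 - <<'E'
from h import *
st()
P=cloud(load('top'))
# rim points from both views, original images
from scipy.optimize import least_squares
for n in('top','side'):
    P=cloud(grab(n))
    Q=P.reshape(-1,3);Q=Q[np.isfinite(Q[:,0])]
    k=(Q[:,2]>.05)&(Q[:,2]<.059)&(Q[:,0]>.40)&(Q[:,0]<.76)&(Q[:,1]<-.07)&(Q[:,1]>-.36); r=cv2.minAreaRect(Q[k][:,:2].astype(np.float32)*1000);print(n,k.sum(),r)
    th=np.deg2rad(r[2] if r[2]<45 else r[2]-90); e=np.array([-np.sin(th),np.cos(th)]);print('bay',np.array(r[0])/1000-.0485*e)
    # floor of bay: rim-free z<.02 cluster in bay
    c=np.array(r[0])/1000-.0485*e; a=np.array([e[1],-e[0]]); d=Q[:,:2]-c
    f=(abs(d@a)<.12)&(abs(d@e)<.06)
    for lo in np.arange(-.06,.06,.008):
        m=f&(d@e>lo)&(d@e<lo+.008); print('%.3f:%.3f'%(lo+.004,np.median(Q[m,2])) if m.sum() else '-',end=' ')
    print()
E
```

```text
16.1 uvz 0.3959 0.1436 0.3425 F [-0.  -0.4 -2.6] g 50.0 q [-1.5  -0.05  0.88  1.92  0.05  1.25  1.06]
tilt 0.004 EZ in tool [-0.004 -0.006 -1.   ] EX [-1.     0.009  0.004]
top 1337 ((578.0166625976562, -218.83990478515625), (311.3703308105469, 210.26617431640625), 8.333809852600098)
bay [ 0.58504626 -0.26682777]
-0.056:0.055 -0.048:0.039 -0.040:0.006 -0.032:0.006 -0.024:0.006 -0.016:0.006 -0.008:0.006 0.000:0.006 0.008:0.006 0.016:0.006 0.024:0.006 0.032:0.007 - 0.048:0.043 0.056:0.007 
side 1058 ((575.732177734375, -217.08700561523438), (316.91912841796875, 209.5144805908203), 8.307229042053223)
bay [ 0.58273951 -0.26507812]
-0.056:0.003 -0.048:0.051 - -0.032:0.006 -0.024:0.006 -0.016:0.006 -0.008:0.005 0.000:0.006 0.008:0.006 0.016:0.006 0.024:0.005 0.032:0.006 0.040:0.006 0.048:0.035 0.056:0.029
```

```bash
python3 - <<'E'
from h import *
t=np.deg2rad(8.3);ex=np.array([np.cos(t),np.sin(t),0]);ey=np.array([-np.sin(t),np.cos(t),0])
rows([(np.array([.553,-.2705,.355]),np.c_[-ex,ey,-EZ])],v=.045)
E
```

```text
[-0.01, -0.04, -0.001, -0.0, 0.0, -0.002],[-0.01, -0.04, -0.001, -0.0, 0.0, -0.002],[-0.01, -0.04, -0.001, -0.0, 0.0, -0.002],[-0.01, -0.04, -0.001, -0.0, 0.0, -0.002],[-0.01, -0.04, -0.001, -0.0, 0.0, -0.002],[-0.01, -0.04, -0.001, -0.0, 0.0, -0.002],[-0.01, -0.04, -0.001, -0.0, 0.0, -0.002],[-0.01, -0.04, -0.001, -0.0, 0.0, -0.002],[-0.01, -0.04, -0.001, -0.0, 0.0, -0.002],[-0.009, -0.04, -0.001, -0.0, 0.0, -0.002],[-0.009, -0.04, -0.001, -0.0, 0.0, -0.002],[-0.009, -0.04, -0.001, -0.0, 0.0, -0.002],
-- 12
```

Emit:
{"fn": "arm_command", "kwargs": {
  "targets": [
    [[-0.01, -0.03, -0.003, 0, 0, 0], [-0.01, -0.04, -0.003, 0, 0, -0.002], [-0.01, -0.04, -0.003, 0, 0, -0.002], [-0.01, -0.04, -0.003, 0, 0, -0.002], [-0.01, -0.04, 0, 0, 0, -0.002], [-0.01, -0.04, 0, 0, 0, -0.002], [-0.01, -0.04, 0, 0, 0, -0.002], [-0.01, -0.04, 0, 0, 0, -0.002], [-0.01, -0.04, 0, 0, 0, -0.002], [-0.009, -0.04, 0, 0, 0, -0.002]]
  ]
}}

```text
clock: 17.45
position: [0.5214, -0.1814, 0.3558]
ee_rot: [-0.219, 3.131, -0.003]
force: [-0.3, 0.2, -1.9]
width: 0.456
gripper_force: 50.0
```

Emit:
{"fn": "arm_command", "kwargs": {
  "targets": [
    [[-0.009, -0.04, 0, 0, 0, -0.002], [-0.009, -0.03, 0, 0, 0, 0], [0, -0.02, 0, 0, 0, 0], [0, 0, 0, 0, 0, 0], [0, 0, 0, 0, 0, 0]]
  ]
}}

```text
clock: 18.08
position: [0.5517, -0.2661, 0.3567]
ee_rot: [-0.222, 3.13, -0.003]
force: [-0.1, -0.1, -3.0]
width: 0.45
gripper_force: 50.0
```

```bash
python3 - <<'E'
from h import *
st()
t=np.deg2rad(8.3);ex=np.array([np.cos(t),np.sin(t),0]);ey=np.array([-np.sin(t),np.cos(t),0])
rows([(np.array([.553,-.2705,.355]),np.c_[-ex,ey,-EZ])],v=.045)
P=cloud(grab('side'));Q=P.reshape(-1,3);Q=Q[np.isfinite(Q[:,0])]
d=Q[:,:2]-np.array([.584,-.266]);a=d@ex[:2];b=d@ey[:2]
k=(abs(a)<.1)&(abs(b)<.05)&(Q[:,2]>.17)&(Q[:,2]<.38)
print('case a,b ranges',np.percentile(a[k],[1,50,99]).round(3),np.percentile(b[k],[1,50,99]).round(3),'z',np.percentile(Q[k,2],[1,5,99]).round(3))
im=load('side');ks=(slice(20,320),slice(230,530));cv2.imwrite('pics/s5.png',cv2.resize(im['pixels'][ks][...,::-1],None,fx=2,fy=2))
# side face (b min) vertical edges: a at low vs high z
for z0 in np.arange(.20,.37,.02):
    m=k&(abs(Q[:,2]-z0)<.01)
    if m.sum()>5: print(z0.round(2),np.percentile(a[m],[2,98]).round(3),np.percentile(b[m],[2,98]).round(3),m.sum())
E
```

```text
18.075 uvz 0.5135 -0.3341 0.3567 F [-0.1 -0.1 -3. ] g 50.0 q [-0.31  0.49  1.08  1.49 -0.43  1.42  2.5 ]
tilt 0.004 EZ in tool [-0.004 -0.002 -1.   ] EX [-1.    -0.014  0.004]
[-0.001, -0.005, 0.002, -0.002, 0.004, -0.003],
-- 1
case a,b ranges [-0.067 -0.058  0.046] [-0.033 -0.005  0.039] z [0.221 0.228 0.377]
0.22 [-0.068  0.044] [-0.017  0.024] 88
0.24 [-0.068  0.045] [-0.017  0.024] 163
0.26 [-0.067  0.044] [-0.017  0.025] 170
0.28 [-0.066  0.046] [-0.017  0.024] 175
0.3 [-0.065  0.046] [-0.017  0.024] 172
0.32 [-0.065  0.043] [-0.017  0.024] 139
0.34 [-0.064 -0.042] [-0.024  0.033] 140
0.36 [-0.062  0.016] [-0.034  0.041] 275
```

View pics/s5.png

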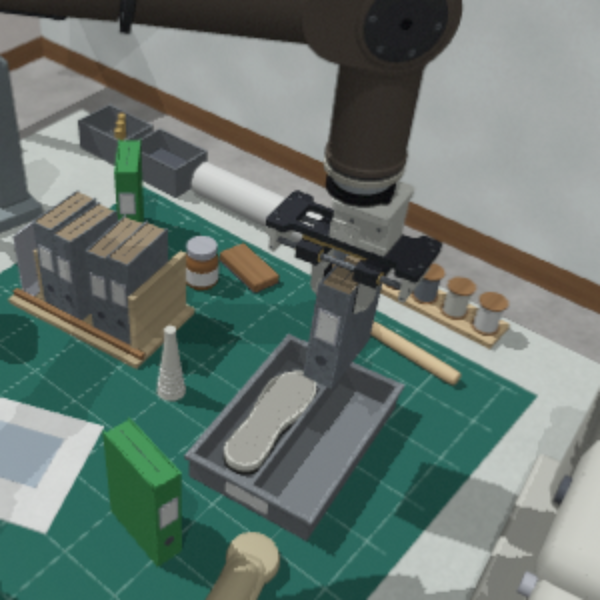

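The picture shows the case hanging upright over the empty bay at about (335,320), a few mm towards the divider. The four other cases, the cone and the jar are in place.

Emit:
{"fn": "arm_command", "kwargs": {
  "targets": [
    [[-0.005, -0.004, 0.02, 0, -0.01, 0], [-0.005, 0, 0.03, 0, -0.01, 0], [0, 0, 0.03, 0, 0, 0], [0, 0, 0.03, 0, 0, 0], [0, 0, 0.03, 0, 0, 0], [0, 0, 0.02, 0, 0, 0], [0, 0, 0, 0, 0, 0]]
  ]
}}

```text
clock: 19.0
position: [0.5653, -0.2685, 0.196]
ee_rot: [-0.222, 3.112, -0.0]
force: [0.2, 0.2, -0.9]
width: 0.455
gripper_force: 50.0
```

```bash
cat >> h.py <<'E'
def case():
    t=np.deg2rad(8.3);ex=np.array([np.cos(t),np.sin(t)]);ey=np.array([-np.sin(t),np.cos(t)])
    P=cloud(grab('side'));Q=P.reshape(-1,3);Q=Q[np.isfinite(Q[:,0])]
    d=Q[:,:2]-np.array([.584,-.266]);a=d@ex;b=d@ey
    for z0 in np.arange(.06,.20,.02):
        m=(abs(a)<.1)&(abs(b)<.035)&(abs(Q[:,2]-z0)<.01)
        if m.sum()>5: print(z0.round(2),np.percentile(a[m],[2,98]).round(3),np.percentile(b[m],[2,98]).round(3),m.sum())
E
python3 -c "
from h import *
st();case()"
```

```text
19.0 uvz 0.5266 -0.3382 0.196 F [ 0.2  0.2 -0.9] g 50.0 q [-0.24  0.62  0.97  1.7  -0.58  1.11  2.61]
tilt 0.022 EZ in tool [-0.022 -0.002 -1.   ] EX [-1.    -0.015  0.022]
0.06 [-0.052  0.061] [-0.021  0.019] 66
0.08 [-0.052  0.056] [-0.021  0.02 ] 117
0.1 [-0.053  0.062] [-0.021  0.02 ] 124
0.12 [-0.051  0.056] [-0.021  0.02 ] 122
0.14 [-0.052  0.049] [-0.021  0.02 ] 110
0.16 [-0.052 -0.015] [-0.021  0.02 ] 90
0.18 [-0.05  -0.027] [-0.03   0.028] 107
0.2 [-0.049  0.013] [-0.033  0.033] 194
```

Emit:
{"fn": "arm_command", "kwargs": {
  "targets": [
    [[0, 0, 0.012, 0, 0, 0], [0, 0, 0.012, 0, 0, 0], [0, 0, 0.01, 0, 0, 0], [0, 0, 0.006, 0, 0, 0], [0, 0, 0.004, 0, 0, 0], [0, 0, 0.003, 0, 0, 0], [0, 0, 0, 0, 0, 0]]
  ]
}}

```text
clock: 19.92
position: [0.5668, -0.2698, 0.1501]
ee_rot: [-0.221, 3.11, -0.002]
force: [0.1, -0.4, -3.2]
width: 0.457
gripper_force: 50.0
```

Emit:
{"fn": "arm_command", "kwargs": {
  "targets": [
    [[0, 0, 0.002, 0, 0, 0], [0, 0, 0.001, 0, 0, 0], [0, 0, 0.001, 0, 0, 0], [0, 0, 0, 0, 0, 0]]
  ]
}}

```text
clock: 20.42
position: [0.5668, -0.2698, 0.146]
ee_rot: [-0.221, 3.11, -0.002]
force: [0.4, -0.4, -3.1]
width: 0.454
gripper_force: 50.0
```

Emit:
{"fn": "arm_command", "kwargs": {
  "targets": [
    [[0, 0, 0.001, 0, 0, 0], [0, 0, 0.001, 0, 0, 0], [0, 0, 0.001, 0, 0, 0], [0, 0, 0, 0, 0, 0]]
  ]
}}

```text
clock: 20.92
position: [0.5663, -0.2704, 0.1452]
ee_rot: [-0.219, 3.109, -0.001]
force: [-9.5, 3.5, 20.1]
width: 0.455
gripper_force: 50.0
```

```bash
python3 -c "
from h import *
st();case()"
```

```text
20.925 uvz 0.5273 -0.3402 0.1452 F [-9.5  3.5 20.1] g 50.0 q [-0.21  0.67  0.91  1.75 -0.64  1.02  2.65]
tilt 0.025 EZ in tool [-0.025 -0.002 -1.   ] EX [-1.    -0.013  0.025]
0.06 [-0.051  0.058] [-0.023  0.018] 116
0.08 [-0.051  0.051] [-0.023  0.018] 99
0.1 [-0.05 -0.01] [-0.023  0.019] 82
0.12 [-0.051 -0.027] [-0.026  0.018] 93
0.14 [-0.049 -0.028] [-0.033  0.034] 110
0.16 [-0.047  0.007] [-0.03   0.031] 232
0.18 [-0.031 -0.011] [0.019 0.03 ] 14
0.2 [-0.058 -0.028] [-0.034  0.032] 84
```

Emit:
{"fn": "arm_command", "kwargs": {
  "targets": [
    [[0, 0, -0.001, 0, 0, 0], [0, 0, 0, 0, 0, 0]]
  ]
}}

```text
clock: 21.22
position: [0.5665, -0.2702, 0.1454]
ee_rot: [-0.22, 3.109, -0.002]
force: [-6.2, 2.6, 11.0]
width: 0.454
gripper_force: 50.0
```

Emit:
{"fn": "arm_command", "kwargs": {
  "targets": [
    [[0, 0, 0, 0, 0, 0], [0, 0, 0, 0, 0, 0], [0, 0, 0, 0, 0, 0], [0, 0, 0, 0, 0, 0]]
  ],
  "jaw": 0.075
}}

```text
clock: 21.72
position: [0.567, -0.2698, 0.144]
ee_rot: [-0.221, 3.11, -0.003]
force: [-1.6, -0.7, 0.1]
width: 0.806
gripper_force: 0.0
```

Emit:
{"fn": "arm_command", "kwargs": {
  "targets": [
    [[0, 0, -0.01, 0, 0, 0], [0, 0, -0.03, 0, 0, 0], [0, 0, -0.04, 0, 0, 0], [0, 0, -0.04, 0, 0, 0], [0, 0, -0.04, 0, 0, 0], [0, 0, 0, 0, 0, 0], [0, 0, 0, 0, 0, 0]]
  ]
}}

```text
clock: 22.6
position: [0.563, -0.2696, 0.3039]
ee_rot: [-0.221, 3.11, -0.002]
force: [-0.4, -0.2, -0.1]
width: 0.819
gripper_force: 0.0
```

```bash
python3 - <<'E'
from h import *
st();case()
im=load('side');cv2.imwrite('pics/s6.png',cv2.resize(im['pixels'][70:370,200:520,::-1],None,fx=2,fy=2))
E
```

```text
22.6 uvz 0.5241 -0.339 0.3039 F [-0.4 -0.2 -0.1] g 0.0 q [-0.28  0.53  1.04  1.56 -0.48  1.3   2.53]
tilt 0.024 EZ in tool [-0.024 -0.003 -1.   ] EX [-1.    -0.014  0.024]
0.06 [-0.052  0.062] [-0.023  0.017] 119
0.08 [-0.053  0.058] [-0.023  0.018] 107
0.1 [-0.053  0.06 ] [-0.023  0.017] 117
0.12 [-0.052  0.06 ] [-0.023  0.018] 128
0.14 [-0.052  0.059] [-0.023  0.018] 126
0.16 [-0.05   0.061] [-0.023  0.019] 504
```

View pics/s6.png

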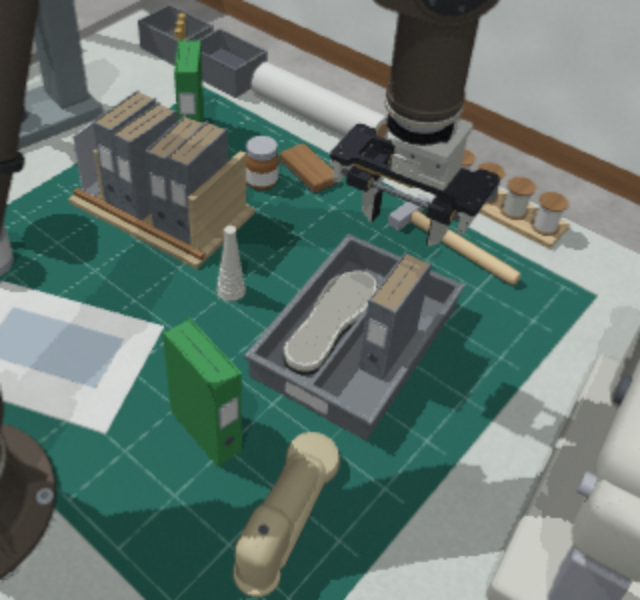

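The low case stands upright and centred in the empty bay at about (395,315). The four other cases at about (160,165), the cone, jar, sole and last are all in place, and the gripper is clear.

```bash
python3 -c "
from cell import arm
print(arm.sign_off())"
```

```text
the job is handed in; nothing more can be done
None
```

The low case was tipped out of the row (about 0.5 rad), pulled free and set down upright in the tote's empty bay with nothing else visibly moved, and I handed the job in at about 22.6 s; the hand-in returned no verdict.

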